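# Fit the spare fuse from the covered spares box

### The arm

A 6-joint arm with a two-finger parallel gripper is mounted at the origin on a cart in front of the work surface, level with it; the furniture and walls round the work are solid. World frame = base frame: x ahead of the robot, y to its left, z up, the work surface at z = 0. Lengths are in m, angles in rad, forces in N, time in s.
With the tool pointing down it reaches from about 0.3 to 0.95 m from the base axis. Payload 3.1 kg.
Tool frame: the origin (TCP) lies between the finger pads; the fingertips stand 8 mm ahead of it and the grasp point (between the pads) lies 11 mm behind it; z points along the fingers, y is the line along which they close (so a half turn about z gives the same grasp; the last joint's range is limited). The gripper opens to 85 mm and grips with 20 to 120 N. Pads are 22 mm wide; open, the fingers measure 114 mm over their backs; the gripper's body (76 mm by 85 mm) begins 54 mm behind the grasp point. The pads swing forward as they close: fully open they stand 13 mm farther back than shut.
Start: joints at [-1.392, 0.308, 1.634, -0, 1.2, -0.07], TCP at [0.154, -0.606, 0.239] pointing down, gripper open.
Joint ranges: [-3.06, 3.06], [-0.79, 1.96], [0.05, 2.63], [-1.19, 4.34], [0.05, 2.64], [-2.94, 2.94]. Speed limits (rad/s): [2.79, 2.79, 3.14, 3.14, 3.14, 3.14].

### API

Orientations are given as a rotation vector (axis times angle).
In Python, from station import get_state, camera, env gives the robot as it stands. The module is installed in compiled form; this text tells all that it offers.
- The arm moves only by the tool arm_command, never from a script. Its argument "commands" is a list of rows, each a list of 7 numbers: the turn, a rotation vector about the tool's x, y, z in rad, then the shift along the tool's x, y, z in m, then the finger opening in m, from 0 to 0.0854. A call has 1 to 5 rows; each row shifts and turns the commanded pose from where the row before left it, along the tool's axes as they then stand; what a row does not reach is not made up. A row lasts 1/10 s, in which the tool goes at most 50 mm and 8.59 degrees, less where a joint would pass 70% of its speed; a pose out of reach is approached as far as the arm can. A call with a gripper value outside its range is refused whole. The fingers move at their own pace and stop on an object; the grip force is fixed at half the most. Time passes only in rows, so rows that do not move let the fingers close. It gives the time, the measured TCP pose, the force, the opening and the grip force at its end, in the units of the state.
- get_state(): the state, without advancing time (a new reading comes with each control period).
- camera(name): name is "scene" or "top"; returns a dict with "color" (400x640x3 uint8, blue, green, red), "z_map" (400x640 float32, m along the optical axis (not along the pixel's ray), 0 where there is no reading), "fx", "fy", "cx", "cy" (pixels), "k1" (the pictures are not rectified: a ray, as slopes to the right and down, at radius r is drawn at 1 + k1 r^2 times it, then the intrinsics apply), "extrinsics" (4x4, takes a point from world to camera coordinates). Camera axes: x right, y down, z forward; pixel columns grow to the right and rows downward; lengths in m; the calibration is good to about 2 mm. A picture is of the moment at which its call begins.
- env.close_job(): hands the job in; it is judged then, once.
The state is a dict: "time": time; "joint_pos": joint angles; "qd": joint speeds; "joint_efforts": joint torques, N m; "tool_pos": TCP position; "eef_rot": TCP orientation; "wrist_force": force on the tool from outside, world axes, zero at the start; "wrist_torque": the same for the moment, N m; "width": finger opening in m; "finger_force": force on a finger pad.
Only numpy, scipy, OpenCV 4.12 (cv2) and the standard library are available. Lean on these libraries where they do the work, as an engineer would, in place of code of your own. Each camera call takes 0.05 s, during which the arm holds its last target. There are 200 camera calls.

### The job

The fuse base on the small aluminium plate has lost its fuse. Slide the loose cover plate of the grey spares box back along its grooves, away from you and without taking it out, see which pocket holds the cartridge fuse, lift the fuse out and lay it fully down in the fuse base, one metal end cap in each clip. Then slide the cover fully shut; leave the relay and the terminal block in their pockets and the multimeter and tweezers where they lie, and do not drop the fuse from a height.

Things in the scene. Friction and masses are not known exactly. Their poses are not given: they have to be found in the camera images.
- spares_box: Grey metal box, 108 (x) x 174 (y) x 33 mm high, fixed. Origin: centre of its underside; x axis points from its front wall to its open back (away from the robot, turned up to 15 degrees), z up. Rails with lips (underside 29.5, top 32.5 mm high) along both y sides hold the cover. Front wall, x = -54 to -49 mm, 27.5 mm high: the cover's stop. Behind the pockets a deck 24.5 mm high, x = 13 to 54 mm.
- pocket_middle (a point): Centre of the floor of the middle one of three equal pockets, 3 mm above the box's underside; box axes. The others lie 44 mm to either side along y. Each is 54 (along x) x 16 mm and only 3.5 mm deep in a black insert. With the cover open, free space for fingers above the insert reaches 31 mm to each side along x and 77 mm to each side along y.
- cover: Loose aluminium plate, 70 (x) x 163 (y) x 3 mm, 160 g, in the box's grooves, 1.5 mm play at each side, 2 mm above. Origin: centre of its underside, 24.5 mm above the box's underside; box axes. Shut (at the front wall) its origin is at x = -14 mm in the box frame; it starts up to 6 mm from that. At x = +46 mm all pockets are clear; it stays put; much farther it comes out at the open back.
- cover_pull (a point): Middle of the cover's black bar pull, 10 mm above the plate's underside, 18 mm in front of the plate's centre (x = -18). The bar is 10 mm thick (along x), 40 mm long (along y) and rises from 3 to 17 mm above the plate's underside: pinch it across x from above, or push it.
- fuse: Cartridge fuse: cylinder of 14.3 mm diameter, 51 mm long, 25 g; white ceramic middle, 13 mm metal cap at each end; both ends alike. Origin: its centre; x axis along its length. It lies along the box's x in one of the three pockets, its centre (widest line) 10.15 mm above the box's underside and 3.65 mm above the black insert; pinch it across its length from above.
- spare_relay: Black relay with pins up, 13 x 29 x 20 mm, in another pocket (long side along the box's x); stays there. Origin: centre of its underside.
- spare_terminal: Green terminal block, 13 x 38 x 15 mm, in the remaining pocket (long side along the box's x); stays there. Origin: centre of its underside.
- fuse_base: Open fuse base, fixed: black block 92 (x) x 30 mm, top 15 mm high, on an aluminium plate 116 (x) x 64 x 3 mm. Origin: centre of the plate's underside; x along the fuse's place (about to the robot's left). Two rigid brass U clips, 8 mm wide, centred at x = +-20.5 mm, 15.8 mm wide inside, bottom 16.2 mm high; cheeks rise to 28 mm, then flare out to 33 mm. Screws at x = +-36 mm, 20 mm high.
- fuse_seat (a point): Where the fuse's centre comes when it is seated: midway between the clips, 23.35 mm above the plate's underside; axes as the fuse base's. 33 mm are free between the two clips for the fingers.
- meter: Yellow hand multimeter, 146 x 74 x 44 mm, loose on the left of the bench; a bystander. Origin: centre of its underside.
- tweezers: Steel tweezers, 12 x 122 x 9 mm, loose between the box and the fuse base; a bystander. Origin: centre of the underside; long axis y.

How it is judged:
On the way, in this order (a step that is already met when the one before it is completed fails the run):
1. the cover is slid back at least 40 mm from shut while the fuse still lies in its pocket (x of cover in the frame of spares_box above 0.026 m and z of fuse in the frame of spares_box below 0.02 m), for 0.2 s.
2. the fuse lies fully down in both clips (horizontal distance between fuse and fuse_seat below 0.007 m and y of fuse in the frame of fuse_seat between -0.0025 and 0.0025 m and z of fuse in the frame of fuse_seat between -0.003 and 0.003 m and angle between the x axis of fuse and the x axis of fuse_base, either way round below 0.1 rad), for 0.2 s.
At the end, for the whole second after the job is handed in: The fuse lies at rest fully down in both clips (centre within 7 mm of the seat along the clips, 2.5 mm across, 3 mm in height, aligned within 0.1 rad); the cover lies in its grooves, shut to within 4 mm; the relay and the terminal block are within 12 mm of where they lay (all of step 2 and linear speed of each of fuse, cover below 0.02 m/s and x of cover in the frame of spares_box below -0.01 m and z of cover in the frame of spares_box below 0.0285 m and distance of each of spare_relay, spare_terminal from where it was at the start of the episode below 0.012 m); the robot touches nothing.
It fails at once if the cover is lifted or pulled out of its grooves (z of cover in the frame of spares_box above 0.032 m or x of cover in the frame of spares_box above 0.085 m).
It fails at once if the fuse is let go high above the bench (contact force between fuse and anything else below 0.05 N and height (world z) of fuse above 0.06 m).
It fails at once if the relay or the terminal block is pushed or lifted out of its pocket (distance of any of spare_relay, spare_terminal from where it was at the start of the episode above 0.02 m).
It fails at once if the multimeter or the tweezers are pushed aside by more than 30 mm (distance of any of meter, tweezers from where it was at the start of the episode above 0.03 m).
It also fails if it takes over 64 s, if anything falls off the work surface, if the arm or the gripper's body presses on something with over 40 N, if the wrist force passes 120 N, or if a joint passes its speed limit or range.

## Working session

There is one attempt and no reset: what is moved stays moved. The work goes in short steps, Python scripts to look and compute and a tool call to move; the robot and the scene stay as the last step left them, time stands still between calls to the robot, and variables do not carry over. Pictures are saved under pics/ and viewed, at most 10 in all, crops included, and the job is handed in when it is done.

Besides the shell and the picture viewer there is one more tool, called after "Emit:" as name(argument=value, ...) on one line, values as JSON. arm_command: Moves the arm, as the interface text tells. Its arguments: {"type":"object","properties":{"commands":{"type":"array"}},"required":["commands"]}

```bash
mkdir -p pics; cat > h.py <<'E'
import numpy as np, cv2
from station import get_state, camera, env
from scipy.spatial.transform import Rotation as R
def K(c): return np.array([[c['fx'],0,c['cx']],[0,c['fy'],c['cy']],[0,0,1.]]), np.array([c['k1'],0,0,0,0.])
def rays(c,uv):
    k,d=K(c); p=cv2.undistortPoints(np.array(uv,float).reshape(-1,1,2),k,d).reshape(-1,2)
    E=np.array(c['extrinsics']); Rm,t=E[:3,:3],E[:3,3]
    return -Rm.T@t, np.c_[p,np.ones(len(p))]@Rm
def onplane(c,uv,z):
    o,d=rays(c,uv); return o+d*((z-o[2])/d[:,2])[:,None]
def cloud(c):
    v,u=np.mgrid[0:400,0:640]; o,d=rays(c,np.c_[u.ravel(),v.ravel()])
    return (o+d*c['z_map'].reshape(-1,1)).reshape(400,640,3)
def proj(c,P):
    k,d=K(c);E=np.array(c['extrinsics']); return cv2.projectPoints(np.array(P,float).reshape(-1,1,3),cv2.Rodrigues(E[:3,:3])[0],E[:3,3],k,d)[0].reshape(-1,2)
def st():
    s=get_state(); print('t',s['time'],'tcp',np.round(s['tool_pos'],4),'w',round(float(s['width']),4),'F',np.round(s['wrist_force'],1),'q',np.round(s['joint_pos'],2)); print(np.round(R.from_rotvec(s['eef_rot']).as_matrix(),3)); return s
E
python3 - <<'E'
from h import *
st()
for n in ['top','scene']:
    c=camera(n); cv2.imwrite(f'pics/{n}0.png',c['color']); E=np.array(c['extrinsics']); print(n,c['fx'],c['k1'],-E[:3,:3].T@E[:3,3],E[2,:3])
    np.save(n+'0.npy',c,allow_pickle=True)
E
```

```text
t 0.0 tcp [ 0.1537 -0.605   0.2381] w 0.0852 F [-0.2 -0.3  0.5] q [-1.39  0.31  1.64 -0.    1.2  -0.07]
[[ 0.969  0.246 -0.   ]
 [ 0.246 -0.969  0.002]
 [ 0.    -0.002 -1.   ]]
top 463.7071616453022 -0.013697602641281647 [0.23233567 0.07749648 1.2950228 ] [ 0.21495096  0.00894575 -0.97658387]
scene 414.6347898643297 -0.058231300778783995 [-0.09962978  0.73962836  0.62782234] [ 0.57078875 -0.61419108 -0.5449491 ]
```

View pics/top0.png

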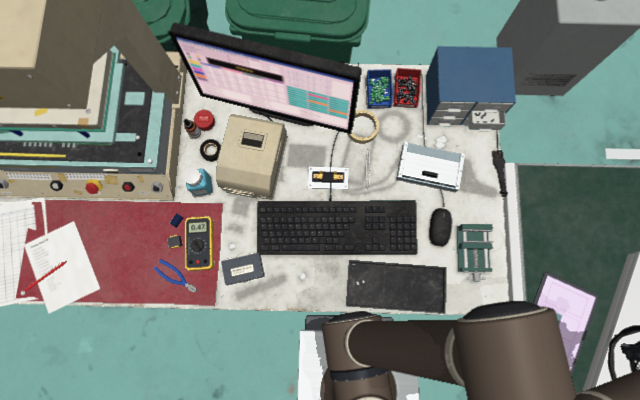

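View pics/scene0.png

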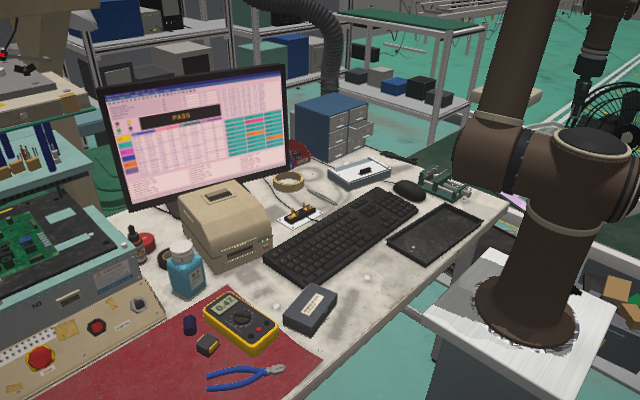

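The top view shows the box near (432,165), the fuse base near (328,178), and the tweezers near (367,165). In the scene view the box is at (360,172) and the base at (299,213). I'll zoom in on both.

```bash
python3 - <<'E'
from h import *
t=np.load('top0.npy',allow_pickle=True).item(); s=np.load('scene0.npy',allow_pickle=True).item()
a=cv2.resize(t['color'][130:200,300:475],None,fx=4.5,fy=4.5,interpolation=cv2.INTER_CUBIC)
b=cv2.resize(s['color'][150:230,270:400],None,fx=3.3,fy=3.3,interpolation=cv2.INTER_CUBIC)
im=np.zeros((a.shape[0]+b.shape[0],a.shape[1],3),np.uint8); im[:a.shape[0]]=a; im[a.shape[0]:,:b.shape[1]]=b
print(im.shape); cv2.imwrite('pics/crop0.png',im)
P=cloud(t)
for u,v in [(432,165),(432,148),(405,165),(328,178),(312,170),(380,200),(367,165),(445,205),(345,150)]: print((u,v),np.round(P[v,u],4), np.round(onplane(t,[(u,v)],0)[0],3))
E
```

```text
(579, 788, 3)
(432, 165) [ 0.612  -0.2033  0.0281] [ 0.62 -0.21  0.  ]
(432, 148) [ 0.6626 -0.2045  0.0286] [ 0.672 -0.211  0.   ]
(405, 165) [ 0.6107 -0.1268  0.027 ] [ 0.619 -0.131  0.   ]
(328, 178) [0.5714 0.0913 0.0132] [0.575 0.091 0.   ]
(312, 170) [ 0.5984  0.1385 -0.0018] [0.598 0.138 0.   ]
(380, 200) [ 0.508  -0.0559  0.0238] [ 0.513 -0.058  0.   ]
(367, 165) [ 0.6179 -0.0212 -0.0051] [ 0.616 -0.021  0.   ]
(445, 205) [ 0.5024 -0.2433  0.0011] [ 0.503 -0.244  0.   ]
(345, 150) [0.6601 0.0437 0.0015] [0.661 0.044 0.   ]
```

View pics/crop0.png

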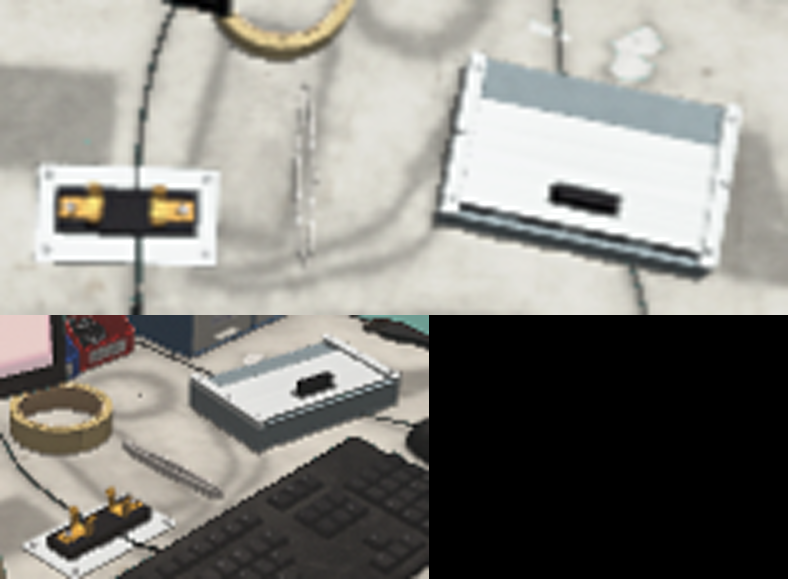

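```bash
python3 - <<'E'
from h import *
t=np.load('top0.npy',allow_pickle=True).item()
P=cloud(t); S=8
def up(x0,x1,y0,y1): return cv2.resize(t['color'][y0:y1,x0:x1],None,fx=S,fy=S,interpolation=cv2.INTER_CUBIC)
def full(p,x0,y0): return (np.array(p,float)+.5)/S-.5+np.array([x0,y0])
def rect(mask,x0,y0,z,k=0):
    cs,_=cv2.findContours(mask,0,cv2.CHAIN_APPROX_NONE); 
    for c in sorted(cs,key=cv2.contourArea)[::-1][:k+1]:
        w=onplane(t,full(c.reshape(-1,2),x0,y0),z)[:,:2]*1000
        r=cv2.minAreaRect(w.astype(np.float32)); m=cv2.moments(w.astype(np.float32).reshape(-1,1,2)); print('  rect',np.round(r[0],1),np.round(r[1],1),round(r[2],2),'cent',round(m['m10']/m['m00'],1),round(m['m01']/m['m00'],1))
# box by depth
sub=P[125:205,385:475]; m=((sub[...,2]>.016)&(sub[...,2]<.05)).astype(np.uint8)
n,l,stt,_=cv2.connectedComponentsWithStats(m); i=1+np.argmax(stt[1:,4]); pts=sub[l==i]
print('depth box',cv2.minAreaRect((pts[:,:2]*1000).astype(np.float32)),np.median(pts[:,2]))
# plate white
im=up(300,360,155,200); print('bench/plate vals',im[10,10],im[(170-155)*S,(311-300)*S])
for th in (225,240):
    m=(im.min(2)>th).astype(np.uint8)*255; m=cv2.morphologyEx(m,cv2.MORPH_CLOSE,np.ones((9,9))); print('plate',th); rect(m,300,155,.003)
hsv=cv2.cvtColor(im,cv2.COLOR_BGR2HSV)
m=((hsv[...,1]>110)&(hsv[...,0]<35)&(hsv[...,2]>90)).astype(np.uint8)*255; print('brass'); rect(m,300,155,.020,1)
m=(im.max(2)<70).astype(np.uint8)*255; b=(hsv[...,1]>110)&(hsv[...,2]>60); m[b]=255; m=cv2.morphologyEx(m,cv2.MORPH_OPEN,np.ones((25,25))); print('block'); rect(m,300,155,.015)
im=up(390,470,135,200)
m=(im.max(2)<70).astype(np.uint8)*255; m=cv2.morphologyEx(m,cv2.MORPH_OPEN,np.ones((17,17))); print('pull'); rect(m,390,135,.0415,1)
for th in (215,230):
    m=(im.min(2)>th).astype(np.uint8)*255; m=cv2.morphologyEx(m,cv2.MORPH_OPEN,np.ones((17,17))); m=cv2.morphologyEx(m,cv2.MORPH_CLOSE,np.ones((60,60))); print('white',th); rect(m,390,135,.0275)
g=im.min(2); print('column profile', [(135+(r+.5)/S-.5, g[r,(420-390)*S]) for r in range(0,520,12)])
E
```

```text
depth box ((611.9423217773438, -200.83184814453125), (174.95986938476562, 112.17021942138672), 78.71328735351562) 0.026906235810214563
bench/plate vals [146 153 156] [223 224 220]
plate 225
  rect [576.4 120.5] [63.4 65. ] 2.09 cent 573.7 124.0
plate 240
  rect [576.4 119.4] [61.  61.4] 2.02 cent 571.8 122.0
brass
  rect [578.7 120.9] [28.6 23.7] 88.64 cent 577.0 119.9
  rect [577.9  63.9] [24.7 27.7] 0.92 cent 575.9 66.4
block
  rect [574.1 101.4] [28.4 46.1] 1.24 cent 574.4 99.7
pull
  rect [ 581.9 -191.9] [40.7 12.3] 79.45 cent 581.9 -192.1
white 215
  rect [ 587.7 -197.2] [174.3 158.6] 79.37 cent 593.2 -195.2
white 230
  rect [ 610.2 -201.3] [172.8  85.4] 79.21 cent 603.3 -199.7
column profile [(134.5625, np.uint8(222)), (136.0625, np.uint8(233)), (137.5625, np.uint8(208)), (139.0625, np.uint8(199)), (140.5625, np.uint8(203)), (142.0625, np.uint8(203)), (143.5625, np.uint8(206)), (145.0625, np.uint8(175)), (146.5625, np.uint8(154)), (148.0625, np.uint8(156)), (149.5625, np.uint8(156)), (151.0625, np.uint8(155)), (152.5625, np.uint8(152)), (154.0625, np.uint8(202)), (155.5625, np.uint8(247)), (157.0625, np.uint8(244)), (158.5625, np.uint8(242)), (160.0625, np.uint8(242)), (161.5625, np.uint8(244)), (163.0625, np.uint8(242)), (164.5625, np.uint8(241)), (166.0625, np.uint8(244)), (167.5625, np.uint8(243)), (169.0625, np.uint8(242)), (170.5625, np.uint8(245)), (172.0625, np.uint8(247)), (173.5625, np.uint8(246)), (175.0625, np.uint8(244)), (176.5625, np.uint8(253)), (178.0625, np.uint8(161)), (179.5625, np.uint8(73)), (181.0625, np.uint8(166)), (182.5625, np.uint8(48)), (184.0625, np.uint8(101)), (185.5625, np.uint8(201)), (187.0625, np.uint8(214)), (188.5625, np.uint8(216)), (190.0625, np.uint8(213)), (191.5625, np.uint8(212)), (193.0625, np.uint8(209)), (194.5625, np.uint8(212)), (196.0625, np.uint8(218)), (197.5625, np.uint8(214)), (199.0625, np.uint8(206))]
```

Box: yaw about -10.8°, centre about (0.611, -0.200), and pull about (0.583, -0.192). The sizes match the ones given. I'll turn the tool so its y axis lies along the box's x, then go above the pull.

Emit:
arm_command(commands=[[0,0,-0.1417,0,0,0,0.06],[0,0,-0.1417,0,0,0,0.06],[0,0,-0.1417,0,0,0,0.06],[0,0,-0.1417,0,0,0,0.06],[0,0,-0.1417,0,0,0,0.06]])

```text
time: 0.6
tool_pos: [0.1538, -0.6053, 0.2385]
eef_rot: [-2.783, -1.454, -0.001]
wrist_force: [-0.2, -0.3, 0.7]
width: 0.0602
finger_force: 0.0
```

Emit:
arm_command(commands=[[0,0,-0.1417,0,0,0,0.06],[0,0,-0.1417,0,0,0,0.06],[0,0,-0.1417,0,0,0,0.06],[0,0,0,0.0324,0.023,0,0.06],[0,0,0,0.0324,0.023,0,0.06]])

```text
time: 1.1
tool_pos: [0.211, -0.5502, 0.2385]
eef_rot: [-2.422, -1.999, -0.001]
wrist_force: [1.1, -0.4, 0.2]
width: 0.06
finger_force: 0.0
```

Emit:
arm_command(commands=[[0,0,0,0.0324,0.023,0,0.05],[0,0,0,0.0324,0.023,0,0.05],[0,0,0,0.0324,0.023,0,0.05],[0,0,0,0.0324,0.023,0,0.05],[0,0,0,0.0324,0.023,0,0.05]])

```text
time: 1.6
tool_pos: [0.3552, -0.4116, 0.2388]
eef_rot: [-2.42, -2.002, -0.0]
wrist_force: [0.3, 0.0, 0.1]
width: 0.05
finger_force: 0.0
```

Emit:
arm_command(commands=[[0,0,0,0.0324,0.023,0,0.05],[0,0,0,0.0324,0.023,0,0.05],[0,0,0,0.0324,0.023,0,0.05],[0,0,0,0.0324,0.023,0,0.05],[0,0,0,0.0324,0.023,0,0.05]])

```text
time: 2.1
tool_pos: [0.4985, -0.2741, 0.2388]
eef_rot: [-2.42, -2.002, 0.0]
wrist_force: [1.0, -0.8, -0.4]
width: 0.0505
finger_force: 0.0
```

Emit:
arm_command(commands=[[0,0,0,0.0324,0.023,0,0.05],[0,0,0,0.0324,0.023,0,0.05],[0,0,0,0.0324,0.023,0,0.05],[0,0,0,0,0,0.045,0.05],[0,0,0,0,0,0.045,0.05]])

```text
time: 2.6
tool_pos: [0.5863, -0.1921, 0.15]
eef_rot: [2.414, 2.003, 0.004]
wrist_force: [0.5, -1.0, -1.4]
width: 0.0498
finger_force: 0.0
```

```bash
python3 - <<'E'
from h import *
st(); c=camera('scene'); d=camera('top'); np.save('s1.npy',c,allow_pickle=True); np.save('t1.npy',d,allow_pickle=True)
a=cv2.resize(c['color'][110:240,260:420],None,fx=3,fy=3,interpolation=cv2.INTER_CUBIC); b=cv2.resize(d['color'][110:240,360:460],None,fx=3,fy=3,interpolation=cv2.INTER_CUBIC)
cv2.imwrite('pics/p1.png',np.hstack([a,b]))
E
```

```text
t 2.6 tcp [ 0.5863 -0.1921  0.15  ] w 0.0498 F [ 0.5 -1.  -1.4] q [-0.39  0.38  1.73 -0.    1.03 -0.2 ]
[[ 0.185  0.983  0.005]
 [ 0.983 -0.185 -0.002]
 [-0.001  0.005 -1.   ]]
```

View pics/p1.png

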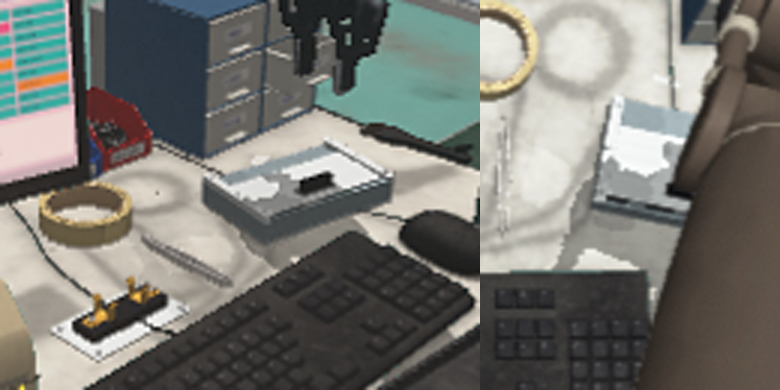

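The gripper hangs above the box, with its tips near (374,139) in the full scene image. The arm hides the pull in the top view, but it is visible in the scene view at (365,171). I'll triangulate it from the first pair and measure the base again.

```bash
python3 - <<'E'
from h import *
t=np.load('top0.npy',allow_pickle=True).item(); s=np.load('scene0.npy',allow_pickle=True).item(); S=8
def up(c,x0,x1,y0,y1): return cv2.resize(c['color'][y0:y1,x0:x1],None,fx=S,fy=S,interpolation=cv2.INTER_CUBIC)
def full(p,x0,y0): return (np.array(p,float)+.5)/S-.5+np.array([x0,y0])
def blobs(m,x0,y0,k):
    cs,_=cv2.findContours(m,0,cv2.CHAIN_APPROX_NONE); o=[]
    for c in sorted(cs,key=cv2.contourArea)[::-1][:k]:
        q=cv2.moments(c); o.append((full([q['m10']/q['m00'],q['m01']/q['m00']],x0,y0),full(c.reshape(-1,2),x0,y0)))
    return o
def tri(a,b):
    (o1,d1),(o2,d2)=rays(t,[a]),rays(s,[b]); d1=d1[0];d2=d2[0]
    A=np.c_[d1,-d2]; k=np.linalg.lstsq(A,o2-o1,rcond=None)[0]; p,q=o1+k[0]*d1,o2+k[1]*d2; return np.round((p+q)/2,4),np.round((p-q)*1e3,1)
ker=lambda n:np.ones((n,n))
mt=(up(t,390,470,135,200).max(2)<70).astype(np.uint8); mt=cv2.morphologyEx(mt,cv2.MORPH_OPEN,ker(17)); bt=blobs(mt,390,135,1)[0]
ms=(up(s,350,380,155,185).max(2)<60).astype(np.uint8); ms=cv2.morphologyEx(ms,cv2.MORPH_OPEN,ker(17)); bs=blobs(ms,350,155,1)[0]
print('pull',bt[0],bs[0],tri(bt[0],bs[0]), 'scene on z=.0345',onplane(s,[bs[0]],.0345)); w=onplane(s,bs[1],.036); print('  ext',np.ptp(w,axis=0))
# brass
def brass(c,b):
    h=cv2.cvtColor(up(c,*b),cv2.COLOR_BGR2HSV); m=((h[...,1]>110)&(h[...,0]<35)&(h[...,2]>90)).astype(np.uint8); return sorted(blobs(m,b[0],b[2],2),key=lambda z:z[0][0])
for (p,_),(q,_) in zip(brass(t,(300,360,155,200)),brass(s,(285,322,195,228))): print('brass',p,q,tri(p,q))
# plate: quad from mask of bright OR block, line fit edges by approx hull
for c,b in ((t,(303,353,160,195)),(s,(272,325,195,240))):
    im=up(c,*b); h=cv2.cvtColor(im,cv2.COLOR_BGR2HSV)
    for th in (212,220,228):
        m=((im.min(2)>th)).astype(np.uint8); m=cv2.morphologyEx(m,cv2.MORPH_OPEN,ker(9)); 
        n,l,q,_=cv2.connectedComponentsWithStats(m); pts=np.argwhere(np.isin(l,[i for i in range(1,n) if q[i,4]>800]))[:,::-1]
        hull=cv2.convexHull(full(pts,b[0],b[2]).astype(np.float32)).reshape(-1,2)
        w=onplane(c,hull,.003)[:,:2]*1000; r=cv2.minAreaRect(w.astype(np.float32)); print('plate',th,np.round(r[0],1),np.round(r[1],1),round(r[2],2))
s1=np.load('s1.npy',allow_pickle=True).item(); print('tips proj',proj(s1,[[.5863+.983*k,-.1921-.185*k,.15-.008+.005] for k in (-.03,0,.03)]))
E
```

```text
pull [429.28949551 173.90008416] [364.66457977 170.67192153] (array([ 0.5846, -0.1941,  0.0321]), array([-0.1, -0.1, -0. ])) scene on z=.0345 [[ 0.58188866 -0.19023822  0.0345    ]]
  ext [0.02690792 0.05298967 0.        ]
brass [318.00922062 175.29114349] [292.70119475 214.19556971] (array([0.5769, 0.1196, 0.0183]), array([0.9, 0.7, 0.3]))
brass [336.78989066 176.06268731] [306.41773491 207.07063082] (array([0.5772, 0.0667, 0.0168]), array([-0.9, -0.7, -0.2]))
plate 212 [576.   98.7] [ 68.1 132.4] 1.78
plate 220 [576.5  94.1] [ 65.8 120.4] 0.15
plate 228 [576.4  93.1] [117.   64.6] 89.9
plate 212 [559.4 101.9] [113.8  58.2] 65.93
plate 220 [559.2 102.1] [112.7  56.7] 65.78Traceback (most recent call last):
  File "<stdin>", line 27, in <module>
AttributeError: 'NoneType' object has no attribute 'reshape'
```

Emit:
arm_command(commands=[[0,0,0,0,-0.003,0.035,0.05],[0,0,0,0,0,0.035,0.05],[0,0,0,0,0,0.025,0.05],[0,0,0,0,0,0.013,0.05],[0,0,0,0,0,0,0.04]])

```text
time: 3.2
tool_pos: [0.5799, -0.1924, 0.0405]
eef_rot: [-2.419, -2.0, 0.002]
wrist_force: [-0.2, 0.3, 0.7]
width: 0.0402
finger_force: 0.0
```

```bash
python3 - <<'E'
from h import *
st(); c=camera('scene')
cv2.imwrite('pics/p2.png',cv2.resize(c['color'][120:220,300:420],None,fx=4,fy=4,interpolation=cv2.INTER_CUBIC))
E
```

```text
t 3.2 tcp [ 0.5799 -0.1924  0.0405] w 0.0402 F [-0.2  0.3  0.7] q [-0.39  0.53  1.77  0.    0.84 -0.2 ]
[[ 0.188  0.982 -0.002]
 [ 0.982 -0.188  0.001]
 [ 0.001 -0.003 -1.   ]]
```

View pics/p2.png

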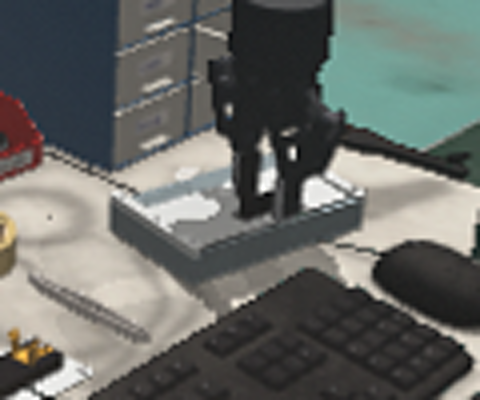

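The two fingers straddle the pull (crop x 240–295, y about 205). I'll close on it.

Emit:
arm_command(commands=[[0,0,0,0,0,0,0.006],[0,0,0,0,0,0,0.006],[0,0,0,0,0,0,0.006],[0,0,0,0,0,0,0.006]])

```text
time: 3.65
tool_pos: [0.5828, -0.1932, 0.0437]
eef_rot: [2.418, 2.0, 0.003]
wrist_force: [-0.8, 0.0, 5.4]
width: 0.0074
finger_force: 59.0
```

```bash
python3 -c "
from h import *
print(st()['finger_force'])"
```

```text
t 3.65 tcp [ 0.5828 -0.1932  0.0437] w 0.0074 F [-0.8  0.   5.4] q [-0.39  0.53  1.77 -0.    0.84 -0.2 ]
[[ 0.187  0.982  0.004]
 [ 0.982 -0.187 -0.002]
 [-0.001  0.004 -1.   ]]
58.980483412742615
```

Emit:
arm_command(commands=[[0,0,0,0,0.006,0,0.006],[0,0,0,0,0.01,0,0.006],[0,0,0,0,0.012,0,0.006],[0,0,0,0,0.012,0,0.006],[0,0,0,0,0,0,0.006]])

```text
time: 4.15
tool_pos: [0.6224, -0.2007, 0.0437]
eef_rot: [2.418, 2.001, 0.003]
wrist_force: [0.2, -0.0, 7.3]
width: 0.0079
finger_force: 59.8
```

```bash
python3 - <<'E'
from h import *
st(); c=camera('scene')
cv2.imwrite('pics/p3.png',cv2.resize(c['color'][120:220,300:420],None,fx=4,fy=4,interpolation=cv2.INTER_CUBIC))
E
```

```text
t 4.15 tcp [ 0.6224 -0.2007  0.0437] w 0.0079 F [ 0.2 -0.   7.3] q [-0.38  0.59  1.67 -0.    0.88 -0.19]
[[ 0.187  0.982  0.004]
 [ 0.982 -0.187 -0.002]
 [-0.001  0.004 -1.   ]]
```

View pics/p3.png

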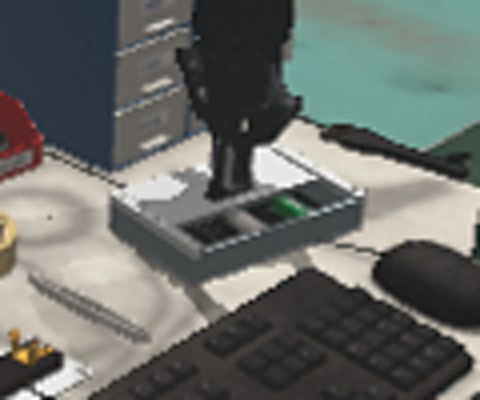

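The cover slides. A dark row of pockets has appeared in front of the pull, with the green block at crop (288,206). I'll slide it about 17 mm more.

Emit:
arm_command(commands=[[0,0,0,0,0.009,0,0.006],[0,0,0,0,0.008,0,0.006],[0,0,0,0,0,0,0.006],[0,0,0,0,0,0,0.03],[0,0,0,0,0,0,0.04]])

```text
time: 4.7
tool_pos: [0.6367, -0.203, 0.0413]
eef_rot: [2.42, 2.003, 0.0]
wrist_force: [0.5, -0.3, -0.1]
width: 0.0358
finger_force: 0.0
```

Emit:
arm_command(commands=[[0,0,0,0,0,0,0.04],[0,0,0,0,0,-0.03,0.05],[0,0,0,0,0,-0.045,0.05],[0,0,0,0,0,-0.045,0.05],[0,0,0,-0.02,-0.045,0,0.05]])

```text
time: 5.2
tool_pos: [0.5992, -0.2165, 0.1709]
eef_rot: [2.402, 1.993, 0.018]
wrist_force: [1.5, -1.7, 1.3]
width: 0.0498
finger_force: 0.0
```

Emit:
arm_command(commands=[[0,0,0,-0.02,-0.045,0,0.05],[0,0,0,-0.02,-0.045,0,0.05],[0,0,0,-0.02,-0.045,0,0.05],[0,0,0,-0.02,-0.03,0,0.05],[0,0,0,0,0,0,0.05]])

```text
time: 5.7
tool_pos: [0.4074, -0.262, 0.1604]
eef_rot: [-2.421, -1.996, 0.003]
wrist_force: [-0.3, 0.6, -0.8]
width: 0.0502
finger_force: 0.0
```

```bash
python3 - <<'E'
from h import *
st()
for n in ('scene','top'):
    np.save(n+'2.npy',camera(n),allow_pickle=True)
c=np.load('scene2.npy',allow_pickle=True).item();d=np.load('top2.npy',allow_pickle=True).item()
a=cv2.resize(c['color'][140:210,310:400],None,fx=4.4,fy=4.4,interpolation=cv2.INTER_CUBIC); b=cv2.resize(d['color'][130:200,390:480],None,fx=4.4,fy=4.4,interpolation=cv2.INTER_CUBIC)
cv2.imwrite('pics/p4.png',np.hstack([a,b]))
E
```

```text
t 5.7 tcp [ 0.4074 -0.262   0.1604] w 0.0502 F [-0.3  0.6 -0.8] q [-0.66  0.14  2.02 -0.    0.99 -0.47]
[[ 0.191  0.982 -0.004]
 [ 0.982 -0.191  0.001]
 [ 0.001 -0.004 -1.   ]]
```

View pics/p4.png

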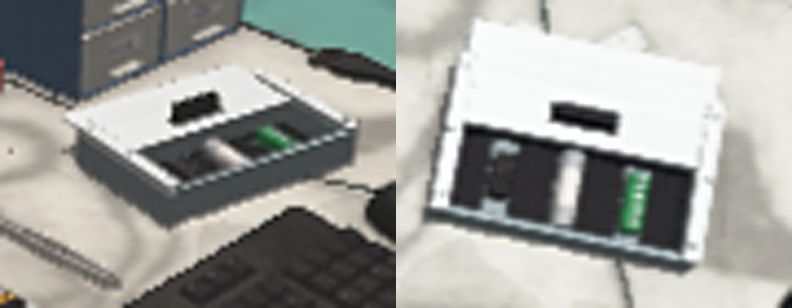

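The fuse is in the middle pocket, at about (429.5,172.7) in the full top image. The relay is to its left and the terminal to its right. The cover is open and the robot is clear, so I'll measure the fuse.

```bash
python3 - <<'E'
from h import *
t=np.load('top2.npy',allow_pickle=True).item(); s=np.load('scene2.npy',allow_pickle=True).item(); S=8
def up(c,x0,x1,y0,y1): return cv2.resize(c['color'][y0:y1,x0:x1],None,fx=S,fy=S,interpolation=cv2.INTER_CUBIC)
def full(p,x0,y0): return (np.array(p,float)+.5)/S-.5+np.array([x0,y0])
res=[]
for c,b,z,g in ((t,(420,438,158,188),.0135,(429.5,172.7)),(s,(350,372,165,182),.0125,(361,175))):
    im=up(c,*b); h=cv2.cvtColor(im,cv2.COLOR_BGR2HSV)
    for th in (100,120,140):
        m=((im.min(2)>th)&(h[...,1]<60)).astype(np.uint8)
        n,l,q,ct=cv2.connectedComponentsWithStats(m); gx=(np.array(g)-[b[0],b[2]]+.5)*S; i=l[int(gx[1]),int(gx[0])]
        if i==0: print('miss'); continue
        cs=cv2.findContours((l==i).astype(np.uint8),0,1)[0][0].reshape(-1,2)
        w=onplane(c,full(cs,b[0],b[2]),z)[:,:2]*1000; r=cv2.minAreaRect(w.astype(np.float32)); print(th,np.round(full(ct[i],b[0],b[2]),2),np.round(onplane(c,[full(ct[i],b[0],b[2])],z)[0],4),np.round(r[0],1),np.round(r[1],1),round(r[2],1))
# pull again
im=up(t,420,440,150,165); m=(im.max(2)<70).astype(np.uint8); m=cv2.morphologyEx(m,cv2.MORPH_OPEN,np.ones((17,17))); cs=max(cv2.findContours(m,0,1)[0],key=cv2.contourArea).reshape(-1,2)
w=onplane(t,full(cs,420,150),.0415)[:,:2]*1000; print('pull',cv2.minAreaRect(w.astype(np.float32)))
E
```

```text
100 [428.56 175.25] [ 0.5857 -0.1959  0.0135] [ 590.4 -200.3] [52.5 60.5] 79.2
120 [428.59 175.  ] [ 0.5864 -0.196   0.0135] [ 590.4 -200.4] [52.3 59.2] 78.9
140 [428.75 172.28] [ 0.5945 -0.1967  0.0135] [ 594.9 -196.3] [14.6 50.9] 78.9
100 [361.41 175.75] [ 0.5926 -0.1902  0.0125] [ 585.2 -187.7] [50.8 75.3] 31.0
120 [361.53 174.69] [ 0.5968 -0.196   0.0125] [ 598.  -197.5] [19.9 49.9] 67.1
140 [361.61 174.64] [ 0.5969 -0.1964  0.0125] [ 597.8 -197.6] [17.  47.2] 67.8
pull ((633.4954223632812, -202.13720703125), (41.4676628112793, 12.153074264526367), 79.06631469726562)
```

The fuse measures 14.6 x 50.9 mm at (0.5955, -0.197). The cover is at x of about +40, so its front edge overlaps the end of the fuse by about 3 mm. I'll push it about 6.5 mm farther back.

Emit:
arm_command(commands=[[0,0,0,0.0203,0.0423,0,0.05],[0,0,0,0.0203,0.0423,0,0.05],[0,0,0,0.0203,0.0423,0,0.05],[0,0,0,0.0203,0.0423,0,0.05],[0,0,0,0.0203,0.0423,0,0.05]])

```text
time: 6.3
tool_pos: [0.6421, -0.1999, 0.1609]
eef_rot: [2.418, 2.004, 0.001]
wrist_force: [0.0, -0.5, -0.3]
width: 0.0498
finger_force: 0.0
```

Emit:
arm_command(commands=[[0,0,0,0,0,0,0.05],[0,0,0,0,0,0.035,0.05],[0,0,0,0,0,0.035,0.05],[0,0,0,0,0,0.035,0.05],[0,0,0,0,0,0.012,0.05]])

```text
time: 6.8
tool_pos: [0.6356, -0.1998, 0.0393]
eef_rot: [-2.414, -1.999, 0.006]
wrist_force: [-1.1, 0.2, 0.1]
width: 0.0496
finger_force: 0.0
```

Emit:
arm_command(commands=[[0,0,0,0,0,0,0.006],[0,0,0,0,0,0,0.006],[0,0,0,0,0,0,0.006],[0,0,0,0,0,0,0.006]])

```text
time: 7.2
tool_pos: [0.6405, -0.2025, 0.0468]
eef_rot: [2.418, 2.0, 0.004]
wrist_force: [0.9, 0.7, 1.8]
width: 0.0072
finger_force: 53.1
```

Emit:
arm_command(commands=[[0,0,0,0,0.003,0,0.006],[0,0,0,0,0,0,0.006],[0,0,0,0,0,0,0.006]])

```text
time: 7.5
tool_pos: [0.6421, -0.2028, 0.0467]
eef_rot: [2.42, 2.002, 0.0]
wrist_force: [-2.1, 0.9, 5.5]
width: 0.0065
finger_force: 53.7
```

Emit:
arm_command(commands=[[0,0,0,0,0,0,0.03],[0,0,0,0,0,0,0.04],[0,0,0,0,0,-0.04,0.04],[0,0,0,0,0,-0.04,0.04],[0,0,0,0,0,-0.04,0.03]])

```text
time: 8.0
tool_pos: [0.6413, -0.2024, 0.1651]
eef_rot: [-2.42, -2.002, 0.001]
wrist_force: [1.1, 0.3, 0.1]
width: 0.0303
finger_force: 0.0
```

Emit:
arm_command(commands=[[0,0,0.1417,0,0,0,0.03],[0,0,0.1417,0,0,0,0.03],[0,0,0.1417,0,0,0,0.03],[0,0,0.1417,0,0,0,0.03],[0,0,0.1417,0,0,0,0.03]])

```text
time: 8.5
tool_pos: [0.6416, -0.2025, 0.1643]
eef_rot: [2.968, 1.03, 0.0]
wrist_force: [-0.9, 0.6, 0.4]
width: 0.0299
finger_force: 0.0
```

Emit:
arm_command(commands=[[0,0,0.1417,0,0,0,0.03],[0,0,0.1417,0,0,0,0.03],[0,0,0.1417,0,0,0,0.03],[0,0,0.1417,0,0,0,0.03],[0,0,0.1417,0,0,0,0.03]])

```text
time: 9.0
tool_pos: [0.6416, -0.2025, 0.1642]
eef_rot: [3.141, -0.064, 0.0]
wrist_force: [-0.3, -1.0, 0.7]
width: 0.0301
finger_force: 0.0
```

Emit:
arm_command(commands=[[0,0,0.1417,0,0,0,0.03],[0,0,0.0121,0,0,0,0.03],[0,0,0,0,0,0,0.03]])

```text
time: 9.3
tool_pos: [0.6416, -0.2025, 0.1642]
eef_rot: [-3.128, 0.292, -0.0]
wrist_force: [0.0, -0.4, 0.7]
width: 0.0302
finger_force: 0.0
```

```bash
cat >> h.py <<'E'
def goto(x,y,z,yaw_of_tool_y):
    s=st(); M=R.from_rotvec(s['eef_rot']).as_matrix(); d=np.array([x,y,z])-s['tool_pos']
    a=np.arctan2(M[1,1],M[0,1]); dz=(np.radians(yaw_of_tool_y)-a+np.pi/2)%np.pi-np.pi/2
    print('shift tool now',np.round(M.T@d,4),'turn about tool z',round(-dz,4), 'rotvec level+turn',np.round((R.from_matrix(M).inv()*R.from_matrix(np.c_[np.cross([np.cos(a+dz),np.sin(a+dz),0],[0,0,-1]),[np.cos(a+dz),np.sin(a+dz),0],[0,0,-1]])).as_rotvec(),4))
def up(c,x0,x1,y0,y1,S=8): return cv2.resize(c['color'][y0:y1,x0:x1],None,fx=S,fy=S,interpolation=cv2.INTER_CUBIC)
def full(p,x0,y0,S=8): return (np.array(p,float)+.5)/S-.5+np.array([x0,y0])
E
python3 - <<'E'
from h import *
goto(.5955,-.1967,.08,79)
c=camera('scene'); np.save('s3.npy',c,allow_pickle=True)
im=up(c,335,375,150,175); m=(im.max(2)<60).astype(np.uint8); m=cv2.morphologyEx(m,cv2.MORPH_OPEN,np.ones((17,17)))
for q in sorted(cv2.findContours(m,0,1)[0],key=cv2.contourArea)[::-1][:2]:
    mm=cv2.moments(q); p=full([mm['m10']/mm['m00'],mm['m01']/mm['m00']],335,150); print(mm['m00'],p,onplane(c,[p],.0345))
cv2.imwrite('pics/p5.png',cv2.resize(c['color'][100:210,300:410],None,fx=4.4,fy=4.4,interpolation=cv2.INTER_CUBIC))
E
```

```text
t 9.3 tcp [ 0.6416 -0.2025  0.1642] w 0.0302 F [ 0.  -0.4  0.7] q [-0.37  0.47  1.57  0.    1.1   1.39]
[[ 0.983 -0.185  0.   ]
 [-0.185 -0.983 -0.   ]
 [ 0.    -0.    -1.   ]]
shift tool now [-0.0463  0.0028  0.0842] turn about tool z 0.0061 rotvec level+turn [-0.     -0.0001  0.0061]
2692.5 [352.9332753  163.76823352] [[ 0.63767023 -0.20014888  0.0345    ]]
1371.5 [365.80402388 172.64651689] [[ 0.5712389 -0.1825198  0.0345   ]]
```

View pics/p5.png

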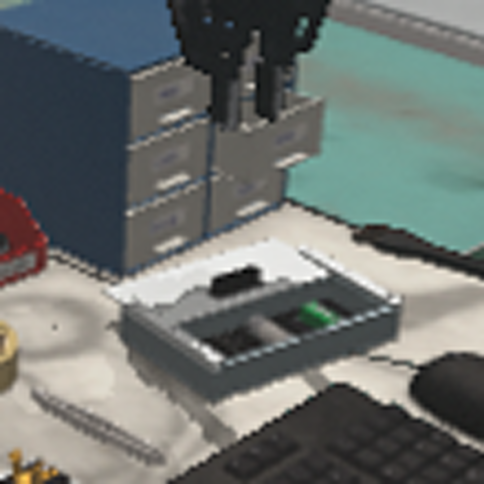

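The pull is now at (353,164) in the scene image, so the cover is at x of about +44 and the front edge clears the fuse. The fingers are turned across the fuse. I'll move above it.

Emit:
arm_command(commands=[[0,0,0.006,-0.023,0.0014,0.03,0.032],[0,0,0,-0.0233,0.0014,0.03,0.032],[0,0,0,0,0,0.03,0.032],[0,0,0,0,0,0,0.032],[0,0,0,0,0,0,0.032]])

```text
time: 9.85
tool_pos: [0.5958, -0.1965, 0.0743]
eef_rot: [-3.127, 0.303, 0.0]
wrist_force: [0.1, 0.3, 1.2]
width: 0.0318
finger_force: 0.0
```

```bash
python3 - <<'E'
from h import *
goto(.5950,-.1967,.0165,79)
c=camera('scene')
cv2.imwrite('pics/p6.png',cv2.resize(c['color'][110:210,310:410],None,fx=5,fy=5,interpolation=cv2.INTER_CUBIC))
E
```

```text
t 9.85 tcp [ 0.5958 -0.1965  0.0743] w 0.0318 F [0.1 0.3 1.2] q [-0.39  0.51  1.73  0.    0.91  1.38]
[[ 0.981 -0.192 -0.   ]
 [-0.192 -0.981  0.   ]
 [-0.    -0.    -1.   ]]
shift tool now [-0.0007  0.0004  0.0578] turn about tool z -0.0015 rotvec level+turn [-0.0001  0.0002 -0.0015]
```

View pics/p6.png

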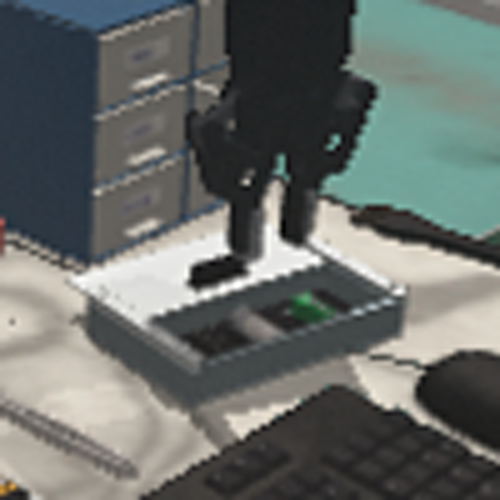

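The open fingers straddle the fuse's line in the middle pocket (crop about (262,320)), clear of the relay and the terminal. I'll go down and pinch.

Emit:
arm_command(commands=[[0,0,0,-0.0007,0.0004,0.02,0.03],[0,0,0,0,0,0.02,0.03],[0,0,0,0,0,0.012,0.03],[0,0,0,0,0,0.005,0.03],[0,0,0,0,0,0,0.03]])

```text
time: 10.4
tool_pos: [0.5953, -0.1968, 0.0175]
eef_rot: [3.127, -0.304, 0.001]
wrist_force: [0.0, 0.3, -0.1]
width: 0.0301
finger_force: 0.0
```

Emit:
arm_command(commands=[[0,0,0,0,0,0,0.03]])

```text
time: 10.5
tool_pos: [0.5959, -0.197, 0.0184]
eef_rot: [3.126, -0.305, 0.003]
wrist_force: [0.4, -0.1, -0.8]
width: 0.0301
finger_force: 0.0
```

Emit:
arm_command(commands=[[0,0,0,0,0,0.002,0.03],[0,0,0,0,0,0,0.022],[0,0,0,0,0,0,0.016],[0,0,0,0,0,0,0.008],[0,0,0,0,0,0,0.008]])

```text
time: 11.0
tool_pos: [0.5951, -0.1968, 0.0159]
eef_rot: [3.127, -0.305, 0.001]
wrist_force: [-1.4, -0.2, 3.3]
width: 0.0114
finger_force: 58.7
```

Emit:
arm_command(commands=[[0,0,0,0,0,0,0.008],[0,0,0,0,0,0,0.008]])

```text
time: 11.2
tool_pos: [0.5951, -0.1968, 0.0158]
eef_rot: [3.127, -0.305, 0.001]
wrist_force: [-1.3, 0.1, 5.0]
width: 0.0114
finger_force: 58.9
```

Width 11.4 carries the same -2.7 mm offset as on the 10 mm bar, so the grip is at the full diameter. I'll lift, easing forward to clear the cover's edge.

Emit:
arm_command(commands=[[0,0,0,0,0,-0.004,0.008],[0,0,0,-0.003,0,-0.001,0.008],[0,0,0,0,0,-0.01,0.008],[0,0,0,0,0,-0.02,0.008],[0,0,0,0,0,-0.03,0.008]])

```text
time: 11.7
tool_pos: [0.5899, -0.1953, 0.0791]
eef_rot: [-3.125, 0.305, 0.007]
wrist_force: [-0.2, -0.9, -0.1]
width: 0.0116
finger_force: 59.1
```

Emit:
arm_command(commands=[[0,0,0,0,0,-0.04,0.008],[0,0,0,0,0,0,0.008],[0,0,0,0,0,0,0.008]])

```text
time: 12.0
tool_pos: [0.5929, -0.1965, 0.1222]
eef_rot: [3.126, -0.305, 0.005]
wrist_force: [-0.6, 0.7, -1.2]
width: 0.0115
finger_force: 59.1
```

```bash
python3 - <<'E'
from h import *
print(st()['finger_force'])
# fuse in gripper: bright low-sat near tips
c=camera('scene'); np.save('s4.npy',c,allow_pickle=True); s=get_state(); p=proj(c,[s['tool_pos']+[0,0,-.006]])[0]; print('expected',p)
x0,y0=int(p[0])-20,int(p[1])-20; im=up(c,x0,x0+40,y0,y0+40); h=cv2.cvtColor(im,cv2.COLOR_BGR2HSV)
t=np.load('top0.npy',allow_pickle=True).item(); t2=np.load('top2.npy',allow_pickle=True).item()
# base orientation: block dark/brass sub-measures in both top pics
for c in (t,t2):
  for lo in (212,218,224,228,232):
    b=(303,353,160,195); im=up(c,*b); m=(im.min(2)>lo).astype(np.uint8); m=cv2.morphologyEx(m,cv2.MORPH_OPEN,np.ones((9,9)))
    n,l,q,_=cv2.connectedComponentsWithStats(m); pts=np.argwhere(np.isin(l,[i for i in range(1,n) if q[i,4]>2500]))[:,::-1]
    if len(pts)<10: continue
    w=onplane(c,full(cv2.convexHull(pts.astype(np.float32)).reshape(-1,2),b[0],b[2]),.003)[:,:2]*1000; r=cv2.minAreaRect(w.astype(np.float32)); print(lo,np.round(r[0],1),np.round(r[1],1),round(r[2],2))
  im=up(c,303,353,160,195); m=(im.max(2)<75).astype(np.uint8); m=cv2.morphologyEx(m,cv2.MORPH_OPEN,np.ones((13,13)))
  h=cv2.cvtColor(im,cv2.COLOR_BGR2HSV); br=((h[...,1]>90)&(h[...,0]<35)).astype(np.uint8); m2=cv2.morphologyEx(m|br,cv2.MORPH_CLOSE,np.ones((15,15)));m2=cv2.morphologyEx(m2,cv2.MORPH_OPEN,np.ones((41,41)))
  cs=max(cv2.findContours(m2,0,1)[0],key=cv2.contourArea).reshape(-1,2); w=onplane(c,full(cs,303,160),.015)[:,:2]*1000; r=cv2.minAreaRect(w.astype(np.float32)); print('block',np.round(r[0],1),np.round(r[1],1),round(r[2],2))
E
```

```text
t 12.0 tcp [ 0.5929 -0.1965  0.1222] w 0.0115 F [-0.6  0.7 -1.2] q [-0.39  0.43  1.72  0.    0.98  1.38]
[[ 0.981 -0.193  0.003]
 [-0.193 -0.981 -0.001]
 [ 0.003  0.001 -1.   ]]
59.12407100200653
expected [365.51041938 145.44991996]
212 [576.   98.7] [ 68.1 132.4] 1.78
218 [576.3  95.6] [ 66.2 124.1] 0.16
224 [576.4  93.3] [118.3  65.3] 89.91
228 [576.4  93.1] [117.   64.6] 89.9
232 [576.3  93. ] [115.9  64. ] 89.77
block [574.4  92.9] [28.7 85.5] 0.56
212 [577.6  98.1] [103.5 133.5] 1.98
218 [569.2  98. ] [ 83.9 134.6] 3.89
224 [575.9  98.8] [ 67.6 132.3] 1.51
228 [576.4  94.3] [ 66.2 121.5] 0.14
232 [576.4  93.6] [119.2  65.4] 89.89
block [574.6  93.2] [28.2 85.7] 0.05
```

Emit:
arm_command(commands=[[0,0,-0.1358,0,0,0,0.008],[0,0,-0.1358,0,0,0,0.008],[0,0,-0.1358,0,0,0,0.008],[0,0,-0.1358,0,0,0,0.008],[0,0,-0.1358,0,0,0,0.008]])

```text
time: 12.55
tool_pos: [0.59, -0.1953, 0.1177]
eef_rot: [-3.045, -0.762, 0.006]
wrist_force: [-0.5, -0.6, -1.0]
width: 0.0115
finger_force: 59.1
```

Emit:
arm_command(commands=[[0,0,-0.1358,0,0,0,0.008],[0,0,-0.1358,0,0,0,0.008],[0,0,-0.1358,0,0,0,0.008],[0,0,-0.1358,0,0,0,0.008],[0,0,-0.1358,0,0,0,0.008]])

```text
time: 13.05
tool_pos: [0.59, -0.1953, 0.1177]
eef_rot: [-2.617, -1.732, 0.004]
wrist_force: [-0.4, -0.6, -0.2]
width: 0.0112
finger_force: 59.2
```

Emit:
arm_command(commands=[[0,0,-0.1358,0,0,0,0.008],[0,0,-0.1358,0,0,0,0.008],[0,0,-0.1358,0,0,0,0.008],[0,0,0,0.03,-0.0021,0,0.008],[0,0,0,0.036,-0.002,0,0.008]])

```text
time: 13.55
tool_pos: [0.586, -0.1302, 0.118]
eef_rot: [-2.222, -2.216, 0.003]
wrist_force: [0.9, -0.3, 0.7]
width: 0.0116
finger_force: 59.1
```

Emit:
arm_command(commands=[[0,0,0,0.036,-0.002,0,0.008],[0,0,0,0.036,-0.002,0,0.008],[0,0,0,0.036,-0.002,0,0.008],[0,0,0,0.036,-0.002,0,0.008],[0,0,0,0.036,-0.002,0,0.008]])

```text
time: 14.05
tool_pos: [0.5755, 0.0513, 0.118]
eef_rot: [-2.219, -2.219, 0.005]
wrist_force: [-0.1, -0.0, 0.9]
width: 0.0112
finger_force: 59.1
```

Emit:
arm_command(commands=[[0,0,0,0.026,-0.0015,0.01,0.008],[0,0,0,0.018,-0.001,0.03,0.008],[0,0,0,0,0,0.02,0.008],[0,0,0,0,0,0,0.008],[0,0,0,0,0,0,0.008]])

```text
time: 14.55
tool_pos: [0.5736, 0.0937, 0.0587]
eef_rot: [-2.22, -2.22, 0.005]
wrist_force: [0.5, 0.8, -0.0]
width: 0.0114
finger_force: 59.1
```

```bash
python3 - <<'E'
from h import *
goto(.5764,.0931,.060,0)
a=camera('scene'); b=camera('top'); np.save('s5.npy',a,allow_pickle=True); np.save('t5.npy',b,allow_pickle=True)
s=get_state(); F=s['tool_pos']+[0,0,-.0057]; print('fuse ends proj scene',proj(a,[F+[0,.0255,0],F-[0,.0255,0]]),'top',proj(b,[F+[0,.0255,0],F-[0,.0255,0]]))
x=up(a,275,335,170,230,7); y=up(b,305,350,150,200,8); H=max(x.shape[0],y.shape[0]); im=np.zeros((H,x.shape[1]+y.shape[1],3),np.uint8); im[:x.shape[0],:x.shape[1]]=x; im[:y.shape[0],x.shape[1]:]=y; print(im.shape); cv2.imwrite('pics/p7.png',im)
E
```

```text
t 14.55 tcp [0.5736 0.0937 0.0587] w 0.0114 F [ 0.5  0.8 -0. ] q [ 0.09  0.46  1.84 -0.    0.84  0.09]
[[-0.     1.    -0.004]
 [ 1.     0.    -0.   ]
 [-0.    -0.004 -1.   ]]
shift tool now [-0.0006  0.0028 -0.0013] turn about tool z 0.0002 rotvec level+turn [-0.0039  0.0004  0.0002]
fuse ends proj scene [[292.76822192 202.45599592]
 [306.72373454 195.45254723]] top [[317.98619933 172.38985705]
 [336.38636027 172.7711308 ]]
(420, 780, 3)
```

View pics/p7.png

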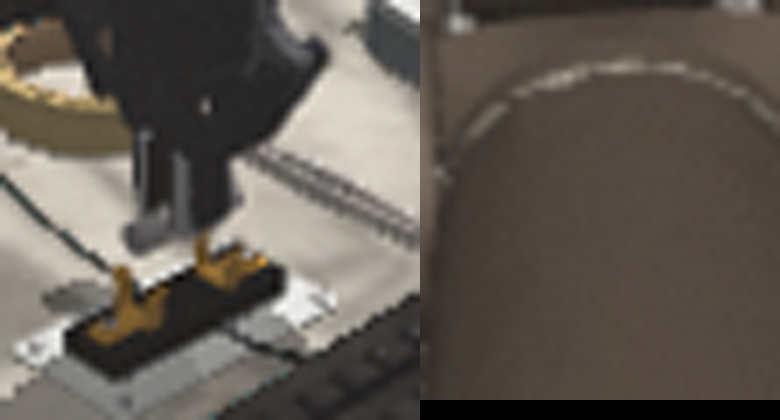

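The scene view shows the fuse held level above the clips, its left cap end near (293,204). The clip tops are near (292,209) and (304,204). The arm hides the base in the top view. The cap looks slightly lower than predicted, so I'll check it with the depth map.

```bash
python3 - <<'E'
from h import *
a=np.load('s5.npy',allow_pickle=True).item(); P=cloud(a)
print('brightness/height/x map')
for v in range(196,214):
    print(v,' '.join(f"{int(a['color'][v,u].mean()):3d}:{P[v,u,0]*1e3:4.0f},{P[v,u,1]*1e3:3.0f},{P[v,u,2]*1e3:3.0f}" for u in range(291,308)))
E
```

```text
brightness/height/x map
196 151: 673, 36, -2 153: 670, 35, -1 153: 669, 32, -2  64: 588,103, 63  81: 580,107, 68  34: 577,106, 69  36: 579,101, 66  36: 578, 98, 65  48: 569,103, 71  88: 562,106, 75  81: 560,104, 75  47: 562, 99, 72  38: 553,104, 78  38: 553,101, 77  38: 552, 98, 76  36: 554, 93, 73  54: 553, 89, 72
197 160: 669, 40, -2 154: 664, 40,  0 148: 664, 37, -1 101: 589,102, 59  79: 581,106, 64  33: 576,107, 66  35: 579,100, 62  36: 580, 96, 61  46: 567,105, 70  88: 563,105, 71  81: 561,103, 71  53: 558,103, 73  37: 554,103, 74  38: 556, 98, 72  38: 554, 96, 72  37: 550, 96, 73  51: 553, 89, 69
198 176: 663, 45, -1 162: 662, 43, -1 150: 658, 43,  1 108: 658, 38, -2  78: 583,104, 59  33: 578,105, 62  36: 578,102, 60  45: 578, 98, 59  49: 568,104, 66  88: 562,106, 70  80: 561,103, 68  45: 559,102, 69  38: 555,102, 70  39: 554, 99, 70  38: 552, 98, 70  36: 553, 94, 68  46: 554, 89, 65
199 191: 659, 49, -1 179: 658, 46, -2 164: 655, 45, -1 133: 654, 42, -2  76: 582,106, 57  40: 580,104, 57  55: 578,102, 58  88: 579, 97, 55  63: 566,106, 65  86: 563,106, 66  80: 560,105, 67  42: 5
[... 3497 characters left out ...]
 577, 89, 14  36: 577, 85, 12  35: 573, 85, 15  35: 570, 83, 15  34: 571, 79, 12  40: 568, 78, 14  47: 568, 75, 12
212  91: 584,119, 21  69: 583,116, 21  69: 583,112, 19  31: 586,106, 15  37: 586,102, 13  64: 565,118, 30  75: 563,117, 31  53: 580, 96, 13  34: 577, 96, 14  35: 576, 93, 14  36: 573, 92, 14  37: 571, 90, 15  36: 569, 88, 14  36: 568, 86, 14  36: 567, 82, 13  35: 565, 81, 14  34: 563, 79, 13
213  69: 585,118, 18  73: 584,115, 17  81: 584,111, 14  56: 581,110, 15  54: 582,105, 13  73: 566,117, 26  70: 565,114, 25  48: 578, 98, 12  33: 574, 98, 13  35: 571, 98, 15  35: 570, 95, 14  38: 565, 96, 17  35: 568, 90, 13  37: 566, 88, 13  37: 564, 86, 13  34: 561, 85, 14  33: 561, 81, 12
```

Depth agrees with the pose: the fuse is level with its centre at z=53 mm, and the clip centre lies about 3 mm farther in +x than the fuse. I'll shift and lower in steps.

Emit:
arm_command(commands=[[0,0,0,-0.0006,0.0028,0,0.008],[0,0,0,0,0,0.006,0.008],[0,0,0,0,0,0.004,0.008],[0,0,0,0,0,0,0.008],[0,0,0,0,0,0,0.008]])

```text
time: 15.15
tool_pos: [0.5777, 0.0932, 0.05]
eef_rot: [-2.221, -2.221, 0.001]
wrist_force: [-0.6, 0.2, -0.4]
width: 0.0112
finger_force: 59.1
```

```bash
python3 - <<'E'
from h import *
goto(.5765,.0931,.029,0)
a=camera('scene'); P=cloud(a)
# near faces: fuse cap (left end) and clip cheeks
def grab(lo,hi,y0,y1):
    m=(P[...,2]>lo)&(P[...,2]<hi)&(P[...,1]>y0)&(P[...,1]<y1)&(P[...,0]>.55)&(P[...,0]<.60); q=P[m]; return q
q=grab(.037,.055,.108,.125); print('fuse cap x hist',np.round(np.percentile(q[:,0],[2,10,50,90,98]),4),len(q),'y',np.round(np.percentile(q[:,1],[50,98]),4),'z',np.round(np.percentile(q[:,2],[2,98]),4))
for y0,y1 in ((.107,.123),(.064,.080)):
    for lo,hi in ((.017,.027),(.027,.033)):
        q=grab(lo,hi,y0,y1); n=q[q[:,0]<.575]; f=q[q[:,0]>.575]; print('clip',lo,len(n),len(f),np.median(n[:,0]) if len(n) else 0,np.median(f[:,0]) if len(f) else 0)
E
```

```text
t 15.15 tcp [0.5777 0.0932 0.05  ] w 0.0112 F [-0.6  0.2 -0.4] q [0.09 0.48 1.84 0.   0.83 0.09]
[[-0.     1.    -0.001]
 [ 1.     0.    -0.   ]
 [-0.    -0.001 -1.   ]]
shift tool now [-0.0001 -0.0012  0.021 ] turn about tool z 0.0001 rotvec level+turn [-0.0007  0.      0.0001]
fuse cap x hist [0.5681 0.5691 0.573  0.5785 0.5805] 29 y [0.1164 0.1199] z [0.0386 0.0509]
clip 0.017 7 10 0.5654394173878552 0.5832235825525334
clip 0.027 3 6 0.5628365074536628 0.5837235259334264
clip 0.017 11 4 0.5654516446943307 0.5837450488958785
clip 0.027 2 0 0.5627483529518353 0
```

Emit:
arm_command(commands=[[0,0,0,0,-0.0006,0.005,0.008],[0,0,0,0,0,0.005,0.008],[0,0,0,0,0,0.003,0.008],[0,0,0,0,0,0,0.008]])

```text
time: 15.6
tool_pos: [0.5766, 0.0933, 0.0364]
eef_rot: [-2.22, -2.221, 0.002]
wrist_force: [0.3, 0.4, 0.2]
width: 0.0111
finger_force: 59.1
```

Emit:
arm_command(commands=[[0,0,0,0,0,0.002,0.008],[0,0,0,0,0,0.002,0.008],[0,0,0,0,0,0,0.008]])

```text
time: 15.9
tool_pos: [0.5771, 0.0933, 0.0329]
eef_rot: [-2.221, -2.221, 0.001]
wrist_force: [0.2, 0.6, -0.9]
width: 0.0114
finger_force: 59.1
```

Emit:
arm_command(commands=[[0,0,0,0,0,0.0015,0.008],[0,0,0,0,0,0.0015,0.008],[0,0,0,0,0,0,0.008],[0,0,0,0,0,0,0.008]])

```text
time: 16.3
tool_pos: [0.5771, 0.0933, 0.03]
eef_rot: [-2.221, -2.221, 0.001]
wrist_force: [-1.3, 0.4, 0.4]
width: 0.011
finger_force: 59.0
```

Emit:
arm_command(commands=[[0,0,0,0,0,0.0008,0.008],[0,0,0,0,0,0,0.008]])

```text
time: 16.5
tool_pos: [0.5771, 0.0933, 0.0294]
eef_rot: [-2.221, -2.221, 0.001]
wrist_force: [-1.3, 0.5, 0.2]
width: 0.0114
finger_force: 59.1
```

Emit:
arm_command(commands=[[0,0,0,0,0,0.001,0.008],[0,0,0,0,0,0,0.008]])

```text
time: 16.7
tool_pos: [0.5772, 0.0933, 0.029]
eef_rot: [-2.221, -2.221, 0.001]
wrist_force: [-3.7, 0.2, 5.2]
width: 0.0114
finger_force: 59.6
```

Emit:
arm_command(commands=[[0,0,0,0,0,0,0.02],[0,0,0,0,0,0,0.03],[0,0,0,0,0,0,0.034],[0,0,0,0,0,0,0.034]])

```text
time: 17.1
tool_pos: [0.5779, 0.0933, 0.0285]
eef_rot: [2.221, 2.221, 0.001]
wrist_force: [0.6, 0.6, -0.3]
width: 0.0341
finger_force: 0.0
```

Emit:
arm_command(commands=[[0,0,0,0,0,-0.01,0.034],[0,0,0,0,0,-0.02,0.034],[0,0,0,0,0,-0.03,0.034],[0,0,0,0,0,-0.04,0.034],[0,0,0,0,0,0,0.034]])

```text
time: 17.6
tool_pos: [0.5828, 0.0938, 0.1356]
eef_rot: [2.215, 2.216, 0.016]
wrist_force: [0.3, -0.3, 0.2]
width: 0.0337
finger_force: 0.0
```

```bash
python3 - <<'E'
from h import *
st(); a=camera('scene'); np.save('s6.npy',a,allow_pickle=True); P=cloud(a)
m=(P[...,2]>.0165)&(P[...,2]<.05)&(P[...,1]>.06)&(P[...,1]<.125)&(P[...,0]>.555)&(P[...,0]<.60)
h=cv2.cvtColor(a['color'],cv2.COLOR_BGR2HSV); w=m&(h[...,1]<70)&(a['color'].min(2)>55)
q=P[w]; print(len(q),'z',np.percentile(q[:,2],[2,50,90,98]),'x',np.percentile(q[:,0],[2,50,98]),'y',np.percentile(q[:,1],[2,50,98]))
for y in np.arange(.064,.124,.006):
    r=q[abs(q[:,1]-y)<.003]; print(round(y,3),len(r),np.round(np.percentile(r[:,2],90),4) if len(r) else '',np.round(np.median(r[:,0]),4) if len(r) else '')
wh=w&(a['color'].min(2)>140); print('white',P[wh].mean(0),wh.sum())
E
```

```text
t 17.6 tcp [0.5828 0.0938 0.1356] w 0.0337 F [ 0.3 -0.3  0.2] q [0.09 0.35 1.81 0.   0.97 0.09]
[[-0.     1.     0.013]
 [ 1.     0.     0.001]
 [ 0.001  0.013 -1.   ]]
71 z [0.01897077 0.0265853  0.02935421 0.03098916] x [0.56750272 0.57238871 0.58396066] y [0.07276905 0.09756173 0.11920116]
0.064 0  
0.07 2 0.0289 0.5743
0.076 9 0.0297 0.5722
0.082 8 0.0281 0.5722
0.088 8 0.0287 0.5713
0.094 6 0.0284 0.5725
0.1 10 0.0285 0.5695
0.106 6 0.0302 0.572
0.112 7 0.0314 0.5734
0.118 15 0.028 0.5749
white [0.57808256 0.09080798 0.02750669] 3
```

The fuse top reads about 29–30 mm all along its length (30.5 expected), so it is seated and level. Next I return to the pull with tool y along the box's x.

Emit:
arm_command(commands=[[0,0,0.064,0,0,-0.01,0.05],[0,0,0.064,0,0,-0.01,0.05],[0,0,0.064,0,0,0,0.05],[0,0,0,0,0,0,0.05]])

```text
time: 18.05
tool_pos: [0.5767, 0.0932, 0.1479]
eef_rot: [-2.423, -1.998, 0.002]
wrist_force: [-0.9, -0.3, 0.1]
width: 0.0501
finger_force: 0.0
```

```bash
python3 - <<'E'
from h import *
goto(.640,-.2035,.15,-10.9)
E
```

```text
t 18.05 tcp [0.5767 0.0932 0.1479] w 0.0501 F [-0.9 -0.3  0.1] q [ 0.09  0.33  1.8  -0.    1.01  0.28]
[[ 0.19   0.982 -0.001]
 [ 0.982 -0.19  -0.   ]
 [-0.    -0.001 -1.   ]]
shift tool now [-0.2793  0.1186 -0.0022] turn about tool z -0.0014 rotvec level+turn [-0.0012  0.0004 -0.0014]
```

Emit:
arm_command(commands=[[0,0,0,-0.035,0.0148,0,0.05],[0,0,0,-0.035,0.0148,0,0.05],[0,0,0,-0.035,0.0148,0,0.05],[0,0,0,-0.035,0.0148,0,0.05],[0,0,0,-0.035,0.0148,0,0.05]])

```text
time: 18.55
tool_pos: [0.6159, -0.0938, 0.1472]
eef_rot: [-2.421, -1.999, 0.002]
wrist_force: [0.4, -0.1, -0.6]
width: 0.0498
finger_force: 0.0
```

Emit:
arm_command(commands=[[0,0,0,-0.035,0.0148,0,0.05],[0,0,0,-0.035,0.0148,0,0.05],[0,0,0,-0.0343,0.015,0,0.05],[0,0,0,0,0,0,0.05],[0,0,0,0,0,0,0.05]])

```text
time: 19.05
tool_pos: [0.6396, -0.2039, 0.1471]
eef_rot: [-2.423, -1.996, 0.001]
wrist_force: [-0.1, 0.1, 0.2]
width: 0.0503
finger_force: 0.0
```

```bash
python3 - <<'E'
from h import *
goto(.640,-.2035,.044,-10.9)
c=camera('scene')
im=up(c,335,375,150,175); m=(im.max(2)<60).astype(np.uint8); m=cv2.morphologyEx(m,cv2.MORPH_OPEN,np.ones((17,17)))
for q in sorted(cv2.findContours(m,0,1)[0],key=cv2.contourArea)[::-1][:2]:
    mm=cv2.moments(q); p=full([mm['m10']/mm['m00'],mm['m01']/mm['m00']],335,150); print(mm['m00'],p,onplane(c,[p],.0345))
E
```

```text
t 19.05 tcp [ 0.6396 -0.2039  0.1471] w 0.0503 F [-0.1  0.1  0.2] q [-0.37  0.49  1.58  0.    1.08 -0.18]
[[ 0.192  0.981 -0.002]
 [ 0.981 -0.192  0.002]
 [ 0.001 -0.003 -1.   ]]
shift tool now [0.0004 0.0006 0.1031] turn about tool z -0.0026 rotvec level+turn [-0.0026 -0.001  -0.0026]
2724.5 [352.87612788 163.76961751] [[ 0.6377897  -0.20000767  0.0345    ]]
1950.5 [364.0204595  172.91818871] [[ 0.57391511 -0.17710424  0.0345    ]]
```

The pull hasn't moved. I'll go down and pinch it.

Emit:
arm_command(commands=[[0,0,0,0,0,0.035,0.05],[0,0,0,0,0,0.035,0.05],[0,0,0,0,0,0.025,0.05],[0,0,0,0,0,0.008,0.05],[0,0,0,0,0,0,0.04]])

```text
time: 19.6
tool_pos: [0.639, -0.2014, 0.0436]
eef_rot: [-2.419, -1.998, 0.003]
wrist_force: [-0.7, 0.3, -0.4]
width: 0.04
finger_force: 0.0
```

Emit:
arm_command(commands=[[0,0,0,0,0,0,0.006],[0,0,0,0,0,0,0.006],[0,0,0,0,0,0,0.006],[0,0,0,0,0,0,0.006]])

```text
time: 20.0
tool_pos: [0.6423, -0.2038, 0.0479]
eef_rot: [2.422, 1.996, 0.004]
wrist_force: [0.2, 0.6, 6.0]
width: 0.0071
finger_force: 46.2
```

Emit:
arm_command(commands=[[0,0,0,0,-0.01,0,0.006],[0,0,0,0,-0.012,0,0.006],[0,0,0,0,-0.012,0,0.006],[0,0,0,0,-0.01,0,0.006],[0,0,0,0,0,0,0.006]])

```text
time: 20.5
tool_pos: [0.5983, -0.196, 0.0478]
eef_rot: [2.421, 1.995, 0.003]
wrist_force: [-0.3, 0.4, 7.0]
width: 0.0068
finger_force: 46.7
```

```bash
python3 -c "
from h import *
goto(.5807,-.192,.044,-10.9)"
```

```text
t 20.5 tcp [ 0.5983 -0.196   0.0478] w 0.0068 F [-0.3  0.4  7. ] q [-0.39  0.54  1.73 -0.    0.86 -0.19]
[[ 0.191  0.982  0.004]
 [ 0.982 -0.191 -0.002]
 [-0.001  0.005 -1.   ]]
shift tool now [ 0.0006 -0.018   0.0037] turn about tool z -0.0018 rotvec level+turn [ 0.0048  0.0013 -0.0018]
```

Emit:
arm_command(commands=[[0,0,0,0,-0.008,0,0.006],[0,0,0,0,-0.006,0,0.006],[0,0,0,0,-0.002,0,0.006],[0,0,0,0,0,0,0.006]])

```text
time: 20.9
tool_pos: [0.5838, -0.1932, 0.0478]
eef_rot: [2.419, 1.994, 0.005]
wrist_force: [2.7, 0.1, 7.0]
width: 0.0071
finger_force: 46.7
```

Emit:
arm_command(commands=[[0,0,0,0,-0.001,0,0.006],[0,0,0,0,-0.001,0,0.006],[0,0,0,0,0,0,0.006]])

```text
time: 21.2
tool_pos: [0.5824, -0.193, 0.0478]
eef_rot: [2.419, 1.994, 0.006]
wrist_force: [3.2, -0.1, 6.4]
width: 0.0071
finger_force: 46.5
```

Emit:
arm_command(commands=[[0,0,0,0,-0.001,0,0.006],[0,0,0,0,0,0,0.006]])

```text
time: 21.4
tool_pos: [0.5815, -0.1928, 0.0478]
eef_rot: [2.419, 1.994, 0.006]
wrist_force: [2.9, -0.4, 6.2]
width: 0.007
finger_force: 46.5
```

Emit:
arm_command(commands=[[0,0,0,0,-0.001,0,0.006],[0,0,0,0,-0.001,0,0.006],[0,0,0,0,0,0,0.006]])

```text
time: 21.7
tool_pos: [0.5803, -0.1926, 0.0478]
eef_rot: [2.418, 1.992, 0.008]
wrist_force: [5.2, -0.6, 3.7]
width: 0.0069
finger_force: 46.2
```

Emit:
arm_command(commands=[[0,0,0,0,-0.001,0,0.006],[0,0,0,0,-0.001,0,0.006],[0,0,0,0,0,0,0.006]])

```text
time: 22.0
tool_pos: [0.5799, -0.1926, 0.0482]
eef_rot: [2.415, 1.99, 0.011]
wrist_force: [7.8, -0.1, 3.3]
width: 0.0072
finger_force: 46.0
```

The pose has stalled and the force is rising, so the cover is at the front wall. I'll release, rise and check.

Emit:
arm_command(commands=[[0,0,0,0,0.001,0,0.02],[0,0,0,0,0.001,0,0.04],[0,0,0,0,0,0,0.04],[0,0,0,0,0,-0.03,0.04],[0,0,0,0,0,-0.045,0.04]])

```text
time: 22.5
tool_pos: [0.572, -0.1894, 0.1164]
eef_rot: [-2.416, -1.992, 0.009]
wrist_force: [0.8, -0.1, -0.2]
width: 0.0401
finger_force: 0.0
```

Emit:
arm_command(commands=[[0,0,0,-0.02,-0.045,-0.02,0.05],[0,0,0,-0.02,-0.045,0,0.05],[0,0,0,-0.02,-0.045,0,0.05],[0,0,0,-0.02,-0.045,0,0.05],[0,0,0,-0.02,-0.02,0,0.05]])

```text
time: 23.0
tool_pos: [0.3586, -0.248, 0.1374]
eef_rot: [-2.419, -1.994, 0.003]
wrist_force: [0.9, -0.5, 0.6]
width: 0.0498
finger_force: 0.0
```

Emit:
arm_command(commands=[[0,0,0,0,0,0,0.05],[0,0,0,0,0,0,0.05],[0,0,0,0,0,0,0.05]])

```text
time: 23.3
tool_pos: [0.3648, -0.2503, 0.1392]
eef_rot: [-2.424, -1.999, -0.001]
wrist_force: [0.2, 0.0, 0.9]
width: 0.0501
finger_force: 0.0
```

```bash
python3 - <<'E'
from h import *
st(); c=camera('scene'); t=camera('top')
for cam,b,th,z in ((c,(350,380,155,185),60,.0345),(t,(415,445,150,181),70,.0415)):
    m=(up(cam,*b).max(2)<th).astype(np.uint8); m=cv2.morphologyEx(m,cv2.MORPH_OPEN,np.ones((17,17)))
    q=max(cv2.findContours(m,0,1)[0],key=cv2.contourArea); mm=cv2.moments(q); p=full([mm['m10']/mm['m00'],mm['m01']/mm['m00']],b[0],b[2]); w=onplane(cam,full(q.reshape(-1,2),b[0],b[2]),z)
    r=cv2.minAreaRect((w[:,:2]*1000).astype(np.float32)); print('pull',p,onplane(cam,[p],z)[0],np.round(r[0],1),np.round(r[1],1))
P=cloud(t); pts=P[155:172,410:445].reshape(-1,3); print('cover top z med',np.median(pts[:,2]))
im=up(t,303,353,160,195); h=cv2.cvtColor(im,cv2.COLOR_BGR2HSV)
z=P[168:186,310:346]; m=(z[...,2]>.022)&(z[...,2]<.04); print('fuse z pts',m.sum(),z[m].mean(0),np.ptp(z[m],axis=0))
# fuse white middle in top
mm=((im.min(2)>130)&(h[...,1]<50)).astype(np.uint8); n,l,s,ct=cv2.connectedComponentsWithStats(mm)
for i in range(1,n):
    if s[i,4]>400: p=full(ct[i],303,160); print(s[i,4],p,onplane(t,[p],.028)[0])
E
```

```text
t 23.3 tcp [ 0.3648 -0.2503  0.1392] w 0.0501 F [0.2 0.  0.9] q [-0.7   0.09  2.13  0.    0.93 -0.51]
[[ 0.19   0.982  0.   ]
 [ 0.982 -0.19   0.   ]
 [ 0.     0.    -1.   ]]
pull [365.82793415 171.27508939] [ 0.57687022 -0.18971485  0.0345    ] [ 577.1 -190.1] [52.8 23.7]
pull [429.33275411 175.66718361] [ 0.57680935 -0.19210433  0.0415    ] [ 576.7 -191.6] [40.4 12.2]
cover top z med 0.026962566425540402
fuse z pts 110 [0.57667034 0.09208352 0.02883547] [0.02397796 0.07945784 0.01582107]
88741 [327.42203646 177.05941659] [0.57021517 0.09288137 0.028     ]
4762 [327.75304494 174.92681646] [0.57647067 0.09208904 0.028     ]
```

The cover is shut: both cameras put the pull 5 mm in front of where it started, and it is stopped on the wall. The fuse is centred at (0.5765, 0.092) in the base, and the robot is clear. I'll hand in.

```bash
python3 -c "
from station import env
print(env.close_job())"
```

```text
the job is handed in; nothing more can be done
None
```

The fuse is seated in both clips, the cover is slid fully shut, and the robot is clear; the job is handed in (no verdict was returned; I didn't re-measure the relay, terminal block, multimeter or tweezers at the end).

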